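# Unload the rotary index stage by weight and park it

### The job

Pull up the spring ring of the rotary stage, turn the stage anticlockwise to the next notch (the middle one) and let the ring snap in; only then lift each pot off it, feel by its weight whether it is filled or empty, and stand the filled pots upright in the deep tray and the empty ones upright in the shallow tray. When all the pots are sorted, pull the ring again and turn the empty stage on to the third and last notch, leaving it locked there, without shoving aside the other things on the table.

Things in the scene. Friction and masses are not known exactly. Their poses are not given: they have to be found in the camera images.
- stage_axis (a point): turning axis of the rotary stage, at the top of its pan floor, 40 mm above the table. On a fixed round base (radius 100 mm) turns the dial: a round pan of radius 103 mm, cut off straight 57 mm from the axis on one side, its wall 3 mm thick and 18 mm above the pan floor. Pots stand in it, centres about 72 mm from the axis. A lug outside the cut carries the spring ring. Axes: those of the base, z up.
- dial (a joint): angle of the dial, rad, growing anticlockwise seen from above: 0 = first notch (as found), 0.70 = second (middle), 1.40 = third and last; stops just past the outer ones. Ring down locks it with about 0.03 rad of play either way; let go between notches, the pin rides on the notched sector and the dial is not locked. Unlocked it turns easily (1 N at the ring) and stays where left.
- pull_ring (a joint): height in m to which the spring ring is pulled: 0 = down (pin in its notch), 0.016 = fully up. Above about 0.013 the pin is clear and the dial can be turned. A spring pulls it down with 4 N when down, 8 N when fully up; it must be held up while turning.
- ring_grip (a point): centre of the spring ring, a round knurled steel grip 35 mm in diameter and 26 mm high on a vertical plunger, 83 mm above the table when down, 86 mm from the turning axis; it goes round with the dial, on which it cannot spin. Below it is a barrel 25 mm thick on the lug, whose top is 40 mm above the table.
- sample_chamber_b: white sample chamber, fixed, 200 mm tall (handles to 230 mm). Its near wall, 30 to 60 mm left (+y) of the pan, is the plane y = -0.197 m in its own frame, from x = -0.09 to 0.165. Close the fingers about along that wall on things near it.
- monitor: fixed monitor, 370 mm tall, behind stage and trays. Its screen is about the plane x = 0 in its own frame, y from -0.27 to 0.27; its foot (12 mm thick) reaches to x = -0.085. Close the fingers about along the screen on things near it.
- pot_1_mid (a point): centre (28 mm above its foot) of a plastic pot with screw lid, 56 mm tall: body 50 mm in diameter, lid 54 mm in diameter over the top 14 mm. All pots look alike; an empty one weighs about 0.1 kg, a filled one about 0.45 kg, and only lifting tells which. Three or four pots are there at a start, one or two of each kind.
- pot_2_mid (a point): centre (28 mm above its foot) of a plastic pot with screw lid, 56 mm tall: body 50 mm in diameter, lid 54 mm in diameter over the top 14 mm. All pots look alike; an empty one weighs about 0.1 kg, a filled one about 0.45 kg, and only lifting tells which. Three or four pots are there at a start, one or two of each kind.
- pot_3_mid (a point): centre (28 mm above its foot) of a plastic pot with screw lid, 56 mm tall: body 50 mm in diameter, lid 54 mm in diameter over the top 14 mm. All pots look alike; an empty one weighs about 0.1 kg, a filled one about 0.45 kg, and only lifting tells which. Three or four pots are there at a start, one or two of each kind.
- pot_4_mid (a point): centre (28 mm above its foot) of a plastic pot with screw lid, 56 mm tall: body 50 mm in diameter, lid 54 mm in diameter over the top 14 mm. All pots look alike; an empty one weighs about 0.1 kg, a filled one about 0.45 kg, and only lifting tells which. Three or four pots are there at a start, one or two of each kind.
- deep_tray_floor (a point): centre of the inner floor (3 mm above the table) of the deep tray, for filled pots: fixed aluminium tray, inside 126 mm along its own x and 68 mm along its own y, walls 3 mm thick and 31 mm high above the table, a small bow handle at one end. It holds two pots side by side along its x, standing 31 mm either side of its centre.
- shallow_tray_floor (a point): centre of the inner floor (3 mm above the table) of the shallow tray, for empty pots: the same plan and wall thickness as the deep tray (126 mm along its x, 68 mm along its y inside), walls only 12 mm high, no handle.
- lens_post: lens in a ring on a post, 100 mm tall, to the right of the trays, a bystander; origin under its centre, on the table
- vial: brown glass vial with cap, 25 mm wide, 52 mm tall, near the table's front edge between stage and trays, a bystander; origin under its centre, on the table
- marker_pen: marker pen, 132 mm long, beyond the lens post, a bystander; origin under its centre, on the table
- optics_case: grey hinged case 62x80x30 mm, behind the chamber, a bystander; origin under its centre, on the table
- tape_roll: roll of tape, 85 mm across, 18 mm high, on the right table, a bystander; origin under its centre, on the table
- power_meter: hand-held meter 143x72x30 mm, left of the chamber, a bystander; origin under its centre, on the table
- hygrometer: thermo-hygrometer, 104 mm tall, left of the chamber, a bystander; origin under its centre, on the table

How it is judged:
By the outcome, as a careful person would: the job done as asked, in the order asked, and still so for the second after the job is handed in, with the robot touching nothing.
Of pot_1, pot_2, pot_3, pot_4 only 3 to 4 are there at a start; the rules pass over those that are not, and their reading is None.
At some moment in a run one of pot_1, pot_2, pot_3, pot_4 may be knocked a few centimetres aside while the robot is not near it.
It also fails if it takes over 210 s, if anything falls off the work surface, if the arm or the gripper's body presses on something with over 40 N, if the wrist force passes 120 N, or if a joint passes its speed limit or range.

### The arm

A 6-joint arm with a two-finger parallel gripper is mounted at the origin on a cart in front of the work surface, level with it; the furniture and walls round the work are solid. World frame = base frame: x ahead of the robot, y to its left, z up, the work surface at z = 0. Lengths are in m, angles in rad, forces in N, time in s.
With the tool pointing down it reaches from about 0.35 to 1 m from the base axis. Payload 7.1 kg.
Tool frame: the origin (TCP) lies between the finger pads; the fingertips stand 22 mm ahead of it and the grasp point (between the pads) lies 3 mm ahead of it; z points along the fingers, y is the line along which they close (so a half turn about z gives the same grasp; the last joint's range is limited). The gripper opens to 85 mm and grips with 20 to 120 N. Pads are 22 mm wide; open, the fingers measure 114 mm over their backs; the gripper's body (76 mm by 85 mm) begins 54 mm behind the grasp point. The pads swing forward as they close: fully open they stand 13 mm farther back than shut.
Start: joints at [-1.222, 0.423, 1.63, -0, 1.089, -0.019], TCP at [0.225, -0.583, 0.253] pointing down, gripper open.
Joint ranges: [-3, 3], [-0.9, 2.11], [0.09, 2.58], [-1.31, 4.45], [0.11, 2.69], [-2.54, 2.54]. Speed limits (rad/s): [2.39, 2.39, 3.01, 3.14, 3.14, 3.14].

### API

Orientations are given as a rotation vector (axis times angle).
In Python, from rig import manip gives the robot as it stands. The module is installed in compiled form; this text tells all that it offers. Calls block until the motion is done:
- manip.move_to(position, orientation): joint-space move of the TCP to a pose.
- manip.servo_line(position, orientation=None, rate=0.15): straight line of the TCP; orientation=None keeps the orientation; rate is the mean speed in m/s.
- manip.set_joints(angles): joint-space move.
- manip.command_gripper(opening, f_grip=None): finger opening in m; f_grip is the grip in N (None keeps the last); returns when the fingers have stopped.
- manip.hold(seconds).
- manip.solve_ik(position, orientation): joint angles nearest the present ones, or None.
- manip.camera(name): name is "scene" or "top"; returns a dict with "image" (384x512x3 uint8, red, green, blue), "fx", "fy", "cx", "cy" (pixels), "cam_to_world" (4x4, takes a point from camera to world coordinates). Camera axes: x right, y down, z forward; pixel columns grow to the right and rows downward; lengths in m; the calibration is good to about 2 mm. A picture is of the moment at which its call begins. There is no depth.
A pose or a line that the arm cannot do raises manip.IKError and nothing moves.
- manip.sign_off(): hands the job in; it is judged then, once.
Readings, each from a call of its own:
- manip.get_time(): time.
- manip.get_joint_positions(): joint angles.
- manip.get_joint_vel(): joint speeds.
- manip.get_tau(): joint torques, N m.
- manip.get_position(): TCP position.
- manip.get_ee_rot(): TCP orientation.
- manip.get_contact_force(): force on the tool from outside, world axes, zero at the start.
- manip.get_torque(): the same for the moment, N m.
- manip.get_width(): finger opening in m.
- manip.get_grip_force(): force on a finger pad.
Only numpy, scipy, OpenCV 4.12 (cv2) and the standard library are available. Lean on these libraries where they do the work, as an engineer would, in place of code of your own. Each camera call takes 0.05 s, during which the arm holds its last target. There are 200 camera calls.

## Working session

There is one attempt and no reset: what is moved stays moved. The work goes in short steps, each a Python script; the robot and the scene stay as the last script left them, time stands still between calls to the robot, and variables do not carry over. Pictures are saved under pics/ and viewed, at most 14 in all, crops included, and the job is handed in when it is done.

```bash
mkdir -p pics; python3 - <<'E'
from rig import manip
import cv2,numpy as np
for n in("scene","top"):
    c=manip.camera(n); cv2.imwrite(f"pics/{n}0.png",cv2.resize(c["image"][:,:,::-1],(800,600),interpolation=cv2.INTER_CUBIC))
    print(n,c["fx"],c["fy"],c["cx"],c["cy"],np.round(c["cam_to_world"],4).tolist())
print(manip.get_ee_rot(),manip.get_time(),manip.get_contact_force())
E
```

```text
scene 492.2290213076616 492.2290213076616 259.1188191037069 188.26261271826564 [[0.1065, -0.5948, 0.7968, -0.7362], [-0.9943, -0.0594, 0.0885, -0.296], [-0.0053, -0.8016, -0.5978, 1.0626], [0.0, 0.0, 0.0, 1.0]]
top 446.1083073013259 446.1083073013259 258.9378175910114 190.456005110094 [[0.0086, -0.992, 0.1262, 0.3586], [-1.0, -0.0082, 0.0032, -0.1265], [-0.0022, -0.1262, -0.992, 1.7167], [0.0, 0.0, 0.0, 1.0]]
[-3.08722284e+00 -5.74261103e-01  3.53419853e-04] 0.1 [-0.39855045 -0.43933896 -0.47290175]
```

View pics/scene0.png

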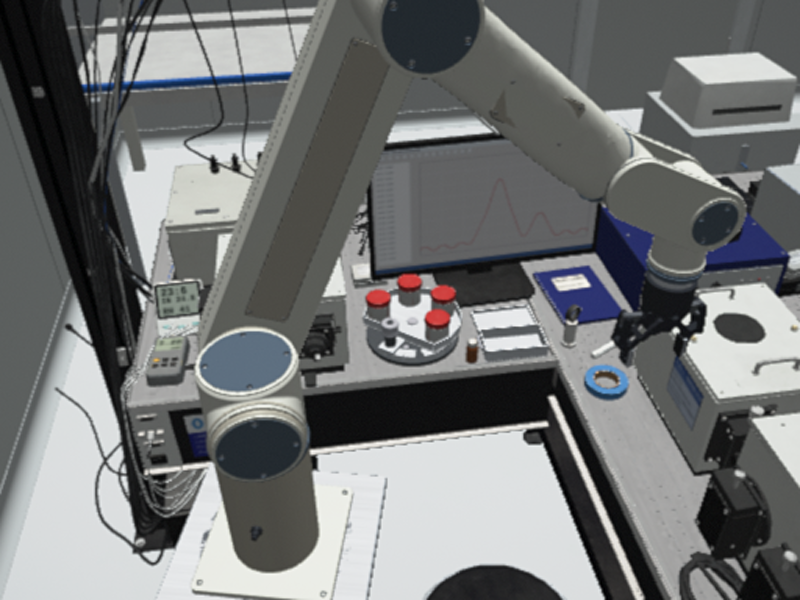

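View pics/top0.png

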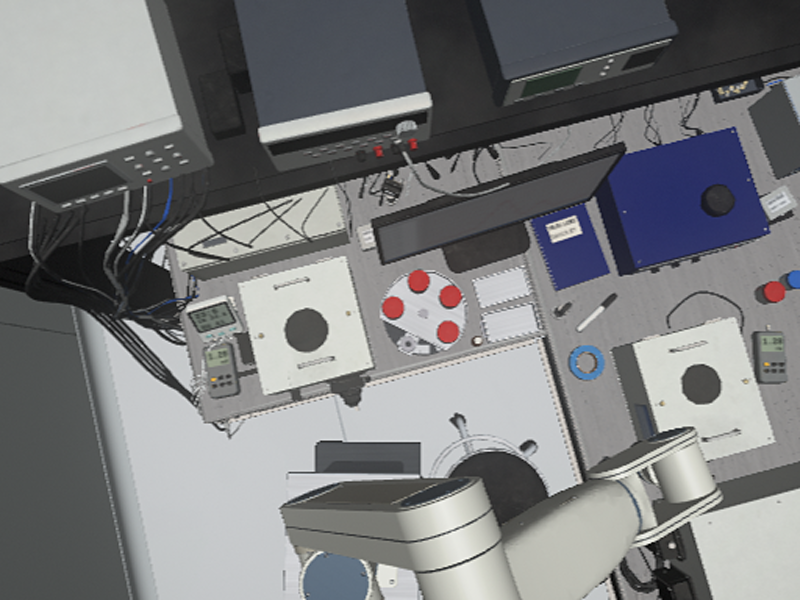

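The scene shows four red-lidded pots on the stage (top view px ≈ (393,308), (419,281), (451,296), (448,331)). The ring is at about (408,343), the trays at about (502,287) and (511,322), and the vial at about (476,341). I'll enlarge these areas.

```bash
python3 - <<'E'
from rig import manip
import cv2,numpy as np
c=manip.camera("top"); im=c["image"][:,:,::-1]
s=im[163:235,238:350]
cv2.imwrite("pics/topc.png",cv2.resize(s,None,fx=7,fy=7,interpolation=cv2.INTER_CUBIC))
c=manip.camera("scene"); im=c["image"][:,:,::-1]
s=im[165:240,225:360]
cv2.imwrite("pics/scenec.png",cv2.resize(s,None,fx=5.9,fy=5.9,interpolation=cv2.INTER_CUBIC))
E
```

```text
(no output)
```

View pics/topc.png

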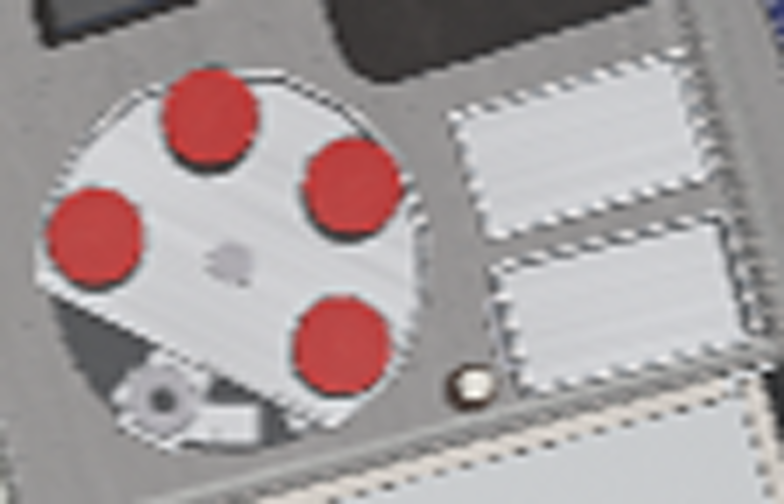

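View pics/scenec.png

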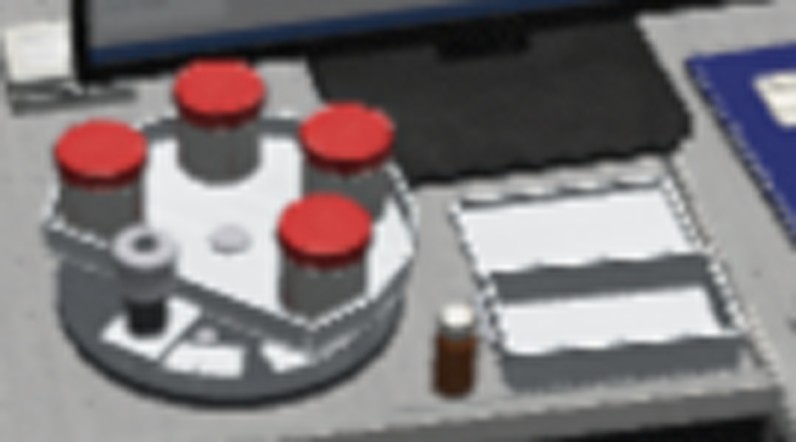

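The zoom shows the lids in top-crop px at (96,237), (210,118), (352,187) and (341,345), the ring top at (160,398) and the hub at (230,262). The tray corners are readable. The near tray seems to be the deep one, so I'll test that by projecting it into the scene view.

```bash
cat > h.py <<'E'
from rig import manip
import cv2,numpy as np
from scipy.spatial.transform import Rotation as R
def ray(c,uv,z):
    T=np.array(c["cam_to_world"]); u,v=uv
    d=T[:3,:3]@[(u-c["cx"])/c["fx"],(v-c["cy"])/c["fy"],1]
    return T[:3,3]+d*(z-T[2,3])/d[2]
def proj(c,P):
    T=np.array(c["cam_to_world"]); p=(np.atleast_2d(P)-T[:3,3])@T[:3,:3]
    return np.c_[p[:,0]/p[:,2]*c["fx"]+c["cx"],p[:,1]/p[:,2]*c["fy"]+c["cy"]]
def lids(c,z,minA=30):
    im=c["image"].astype(int); m=((im[:,:,0]>120)&(im[:,:,1]<90)&(im[:,:,2]<90)).astype(np.uint8)
    n,_,st,ce=cv2.connectedComponentsWithStats(m)
    return [(ray(c,ce[i],z),st[i,4]) for i in range(1,n) if st[i,4]>minA]
E
python3 - <<'E'
from h import *
c=manip.camera("top"); s=manip.camera("scene")
t=lambda p:((p[0]+.5)/7+238-.5,(p[1]+.5)/7+163-.5)
L=[(96,237),(210,118),(352,187),(341,345)]
P=[ray(c,t(p),.096)[:2] for p in L]
print("lids",np.round(P,4).tolist()); print([(np.round(p[:2],4).tolist(),a) for p,a in lids(c,.096)])
print("scene lids(z .089)",[(np.round(p[:2],4).tolist(),a) for p,a in lids(s,.089)])
print("ring",ray(c,t((162,399)),.096),"hub",ray(c,t((230,262)),.045))
A=np.c_[2*np.array(P),np.ones(4)];q=np.linalg.lstsq(A,(np.array(P)**2).sum(1),rcond=None)[0];print("circ",q[:2],np.sqrt(q[2]+q[0]**2+q[1]**2))
near=[(490,265),(720,218),(765,345),(525,390)];far=[(450,115),(685,50),(715,185),(490,238)]
def over(im,cc,off,f):
    for k,K in((0,near),(1,far)):
        for z,col in((.031,(0,0,255)),(.012,(0,200,0))):
            G=np.array([ray(c,t(p),z) for p in K]); 
            if cc is c: print(k,z,np.round(G.mean(0),4),np.round([np.linalg.norm(G[i]-G[i-1]) for i in range(4)],3),np.degrees(np.arctan2(*(G[1]-G[0])[1::-1])))
            e1=(G[1]-G[0]+G[2]-G[3]); e1/=np.linalg.norm(e1); e2=np.array([-e1[1],e1[0],0]); m=G.mean(0)
            Q=np.array([m+a*e1*.066+b*e2*.037 for a,b in((-1,1),(1,1),(1,-1),(-1,-1))])
            B=Q.copy();B[:,2]=0
            for W in(Q,B):
                cv2.polylines(im,[np.int32(((proj(cc,W)-off+.5)*f))],True,col,1)
def crop(cc,x0,x1,y0,y1,f,n,o=True):
    im=cv2.resize(np.ascontiguousarray(cc["image"][y0:y1,x0:x1,::-1]),None,fx=f,fy=f,interpolation=cv2.INTER_CUBIC)
    im2=im.copy()
    over(im2,cc,np.array([x0,y0]),f); return im,im2
a,b=crop(c,298,350,165,225,6.5,'') ; d,e=crop(s,295,360,185,235,6,'')
h=max(x.shape[0] for x in(a,b))
top=np.hstack([a,b]); bot=np.hstack([d,e]); 
W=max(top.shape[1],bot.shape[1])
pad=lambda i:cv2.copyMakeBorder(i,0,0,0,W-i.shape[1],cv2.BORDER_CONSTANT)
o=np.vstack([pad(top),pad(bot)]); cv2.imwrite("pics/tr.png",cv2.resize(o,(int(o.shape[1]*600/o.shape[0]),600)) if 0 else o[:]); print(o.shape)
cv2.imwrite("pics/tr.png",cv2.resize(o,None,fx=.85,fy=.85,interpolation=cv2.INTER_AREA))
E
```

```text
lids [[0.5424, -0.0935], [0.6058, -0.1526], [0.5699, -0.2271], [0.487, -0.2215]]
[([0.6068, -0.1523], np.int32(140)), ([0.5882, -0.9878], np.int32(137)), ([0.5706, -0.2275], np.int32(144)), ([0.5424, -0.093], np.int32(145)), ([0.4865, -0.2211], np.int32(142))]
scene lids(z .089) [([0.612, -0.1551], np.int32(105)), ([0.5765, -0.2314], np.int32(114)), ([0.5468, -0.0959], np.int32(109)), ([0.4919, -0.2256], np.int32(127))]
ring [ 0.45814862 -0.12861574  0.096     ] hub [ 0.53529694 -0.16467999  0.045     ]
circ [ 0.53353811 -0.16512369] 0.07262614091910206
0 0.031 [ 0.5155 -0.3791  0.031 ] [0.07  0.128 0.073 0.132] -77.94323749962162
0 0.012 [ 0.5173 -0.3819  0.012 ] [0.071 0.129 0.074 0.134] -77.94323749962159
1 0.031 [ 0.6015 -0.3582  0.031 ] [0.071 0.134 0.076 0.126] -73.94584534981678
1 0.012 [ 0.6043 -0.3608  0.012 ] [0.072 0.135 0.077 0.128] -73.94584534981686
(690, 780, 3)
```

View pics/tr.png

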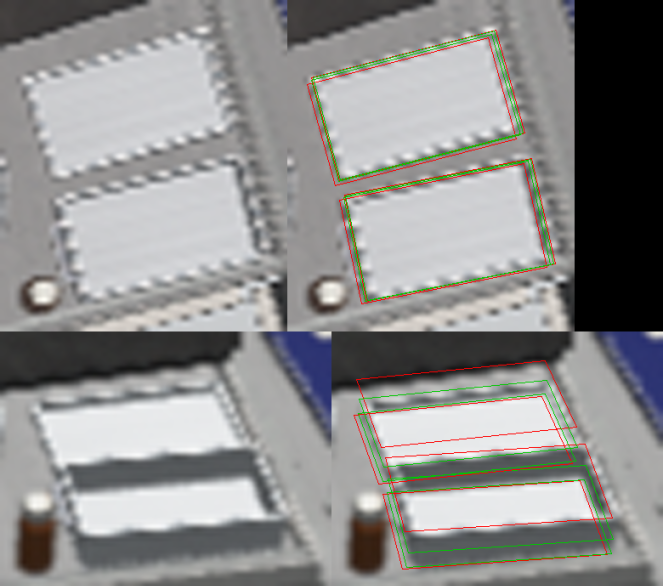

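Near tray confirmed as deep (front wall band matches 31 mm), and the far one as shallow. The two cameras disagree by about 3 mm in y, so I'll average them. Next I'll approach the ring.

```bash
cat >> h.py <<'E'
def ori(psi):
    s,c=np.sin(psi),np.cos(psi)
    return R.from_matrix(np.array([[-s,c,0],[c,s,0],[0,0,-1.]])).as_rotvec()
rd=np.radians
AX=np.array([.5345,-.1667])   # stage axis
E
python3 - <<'E'
from h import *
s=manip.camera("scene")
f=lambda p:((p[0]+.5)/5.9+225-.5,(p[1]+.5)/5.9+165-.5)
print("scene ring",ray(s,f((146,243)),.096),"hub",ray(s,f((230,238)),.045))
q0=manip.get_joint_positions()
for p in([.4585,-.130,.25],[.4585,-.130,.086],[.450,-.188,.104],[.484,-.237,.104]):
    for psi in(-116,-76,-36): 
        q=manip.solve_ik(p,ori(rd(psi))); print(p,psi,None if q is None else np.round(q,2))
E
```

```text
scene ring [ 0.45782495 -0.13206443  0.096     ] hub [ 0.52997185 -0.16974058  0.045     ]
[0.4585, -0.13, 0.25] -116 [-0.3   0.21  1.95  0.    0.98  1.72]
[0.4585, -0.13, 0.25] -76 [-0.3   0.21  1.95 -0.    0.98  1.03]
[0.4585, -0.13, 0.25] -36 [-0.3   0.21  1.95 -0.    0.98  0.33]
[0.4585, -0.13, 0.086] -116 [-0.3   0.49  2.05  0.    0.6   1.72]
[0.4585, -0.13, 0.086] -76 [-0.3   0.49  2.05 -0.    0.6   1.03]
[0.4585, -0.13, 0.086] -36 [-0.3   0.49  2.05 -0.    0.6   0.33]
[0.45, -0.188, 0.104] -116 [-0.42  0.47  2.02  0.    0.65  1.6 ]
[0.45, -0.188, 0.104] -76 [-0.42  0.47  2.02 -0.    0.65  0.91]
[0.45, -0.188, 0.104] -36 [-0.42  0.47  2.02 -0.    0.65  0.21]
[0.484, -0.237, 0.104] -116 [-0.48  0.52  1.91  0.    0.71  1.55]
[0.484, -0.237, 0.104] -76 [-0.48  0.52  1.91 -0.    0.71  0.85]
[0.484, -0.237, 0.104] -36 [-0.48  0.52  1.91 -0.    0.71  0.15]
```

```bash
python3 - <<'E'
from h import *
o=ori(rd(-116))
manip.command_gripper(.065,20)
manip.move_to([.458,-.1303,.25],o)
print(manip.get_contact_force(),manip.get_position())
manip.servo_line([.458,-.1303,.125],rate=.15)
manip.servo_line([.458,-.1303,.086],rate=.06)
f0=manip.get_contact_force();print("f0",f0)
manip.command_gripper(.036-.02,20)
manip.hold(.3)
f=manip.get_contact_force();print("f",f-f0,manip.get_width(),manip.get_grip_force(),manip.get_position(),manip.get_time())
for n in("scene","top"):
    c=manip.camera(n); x=(225,165) if n=="scene" else (235,150)
    cv2.imwrite(f"pics/{n}1.png",cv2.resize(c["image"][x[1]-25:x[1]+75,x[0]:x[0]+100,::-1],None,fx=4,fy=4,interpolation=cv2.INTER_CUBIC))
a,b=[cv2.imread(f"pics/{n}1.png") for n in("scene","top")]; cv2.imwrite("pics/g1.png",np.hstack([a,b]))
E
```

```text
[-0.34429626 -0.58106692  1.25290075] [ 0.45814522 -0.13081409  0.25009829]
f0 [ 0.95536577  0.08259329 -0.08216914]
f [-0.98347534  1.28570974  6.1033345 ] 0.03454563435256115 21.13576591014862 [ 0.45821304 -0.13034197  0.08634266] 4.9917
```

View pics/g1.png

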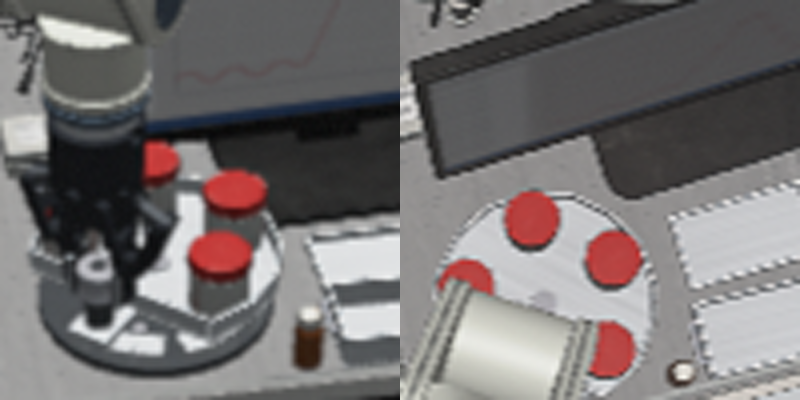

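```bash
cat >> h.py <<'E'
AX=np.array([.5353,-.1672])
def turn(a0,a1,p0,psi0,z,n=14):
    "carry the ring from dial angle a0 to a1; p0,psi0 belong to a0"
    d=np.array(p0[:2])-AX
    for a in np.linspace(a0,a1,n+1)[1:]:
        t=a-a0; v=[[np.cos(t),-np.sin(t)],[np.sin(t),np.cos(t)]]@d+AX
        manip.servo_line([*v,z],ori(psi0+t),rate=.06)
    return v,psi0+a1-a0
E
python3 - <<'E'
from h import *
manip.command_gripper(.01,70); manip.hold(.2)
p=manip.get_position(); f0=manip.get_contact_force()
manip.servo_line([p[0],p[1],p[2]+.0155],rate=.03)
manip.hold(.2);print("up",manip.get_contact_force(),manip.get_position(),manip.get_width())
v,psi=turn(0,.70,p,rd(-116),p[2]+.0155)
manip.hold(.2);print("turned",manip.get_contact_force(),manip.get_position())
for dz in(.011,.006,0):
    manip.servo_line([*v,p[2]+dz],rate=.03); manip.hold(.2); print(dz,manip.get_contact_force())
print(manip.get_position(),np.degrees(psi),manip.get_width(),manip.get_time())
E
```

```text
up [ 4.49951083 -1.08452771 -7.65602816] [ 0.45824021 -0.13035924  0.10186856] 0.033566105591072724
turned [ 6.08032096  2.98849527 -8.68481571] [ 0.45246156 -0.18802987  0.10191817]
0.011 [ 4.05177826  3.44682507 -7.07534692]
0.006 [ 4.60548111  3.96601631 -6.76033096]
0 [ 4.84834659  3.80157177 -4.11384893]
[ 0.45245725 -0.18805411  0.0867129 ] -75.8929543408424 0.033443010311923135 11.6583
```

```bash
python3 - <<'E'
from h import *
p=manip.get_position(); psi=rd(-116)+.7
t=np.array([np.cos(psi),np.sin(psi),0])  # tangent (closing dir)
f0=manip.get_contact_force()
for d in(.003,.005,0,-.003,-.005,0):
    manip.servo_line(p+t*d,rate=.03); manip.hold(.15)
    print(d,round((manip.get_contact_force()-f0)@t,2))
manip.command_gripper(.065,20); manip.hold(.3)
print(manip.get_contact_force())
manip.servo_line([p[0],p[1],.2],rate=.15)
# move clear of the top view and look
manip.move_to([.40,-.40,.30],ori(psi))
c=manip.camera("top"); print([(np.round(q[:2],4).tolist(),a) for q,a in lids(c,.096)],manip.get_time())
cv2.imwrite("pics/t2.png",cv2.resize(c["image"][150:250,225:355,::-1],None,fx=5.5,fy=5.5,interpolation=cv2.INTER_CUBIC))
E
```

```text
0.003 -8.58
0.005 -3.66
0 4.83
-0.003 13.1
-0.005 24.23
0 6.05
[-0.32902507 -0.87347963  0.13242662]
[([0.6015, -0.1904], np.int32(144)), ([0.5813, -0.1101], np.int32(142)), ([0.588, -0.9877], np.int32(134)), ([0.5341, -0.239], np.int32(144)), ([0.4941, -0.1047], np.int32(146))] 16.8083
```

View pics/t2.png

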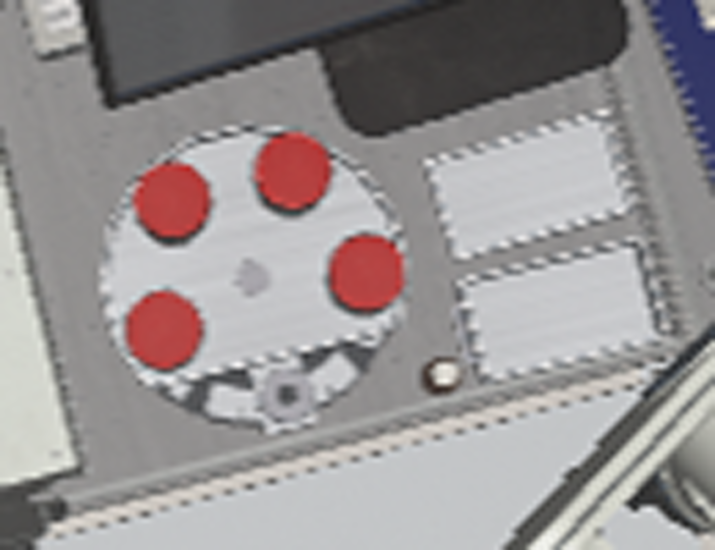

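The top view shows the stage turned about 40° with all four pots in place at px (172,200), (293,170), (365,272) and (163,330), and the ring at (288,393). The forward nudge reading was odd, so I'll regrip the ring and check the lock quickly.

```bash
python3 - <<'E'
from h import *
psi=rd(-116)+.7; t=np.array([np.cos(psi),np.sin(psi),0]); p=np.array([.4525,-.188,.0865])
manip.move_to([p[0],p[1],.13],ori(psi)); manip.servo_line(p,rate=.1)
f0=manip.get_contact_force()
manip.command_gripper(.01,30); manip.hold(.2); print(manip.get_contact_force()-f0,manip.get_width())
for d in(.002,.004,.006,.004,0,-.002,-.004,0):
    manip.servo_line(p+t*d,rate=.03); manip.hold(.15)
    print(d,round((manip.get_contact_force()-f0)@t,2),np.round((manip.get_position()-p)@t,4))
manip.command_gripper(.065,20); manip.hold(.2); print(manip.get_contact_force())
manip.servo_line([p[0],p[1],.2],rate=.15)
manip.move_to([.40,-.40,.30],ori(psi))
c=manip.camera("top"); print([(np.round(q[:2],4).tolist(),a) for q,a in lids(c,.096)],manip.get_time())
E
```

```text
[-1.93211558 -0.16883376  5.68262717] 0.03397326965859392
0.002 -4.41 0.0017
0.004 -4.13 0.0035
0.006 -12.67 0.004
0.004 -3.08 0.0036
0 1.6 0.0005
-0.002 3.1 -0.0014
-0.004 11.61 -0.0019
0 1.29 0.0002
[-0.66083079  0.10639843  0.97823646]
[([0.6021, -0.1898], np.int32(149)), ([0.5806, -0.1094], np.int32(139)), ([0.588, -0.9877], np.int32(134)), ([0.5346, -0.2392], np.int32(146)), ([0.4943, -0.105], np.int32(144))] 24.825
```

The lock is confirmed: there's a stop about 3 mm either way. Next I'll pick the first pot, the one nearest the monitor, and weigh it, while also checking where the lens post, chamber wall and monitor foot are.

```bash
cat >> h.py <<'E'
COR=np.array([.001,-.0017])
SH=rd(13)
TR={"deep":(np.array([.5165,-.381]),rd(-78.5)),"shallow":(np.array([.605,-.3625]),rd(-75.))}
def slot(tr,k):
    c,a=TR[tr]; return c+k*.031*np.array([np.cos(a),np.sin(a)])
def stage_lids():
    c=manip.camera("top"); L=[q[:2]+COR for q,a in lids(c,.096)]
    return [q for q in L if np.linalg.norm(q-AX)<.13]
def favg(n=8):
    F=[]
    for _ in range(n): manip.hold(.04); F.append(manip.get_contact_force())
    return np.mean(F,0)
def pick(xy,psi,opening=.074,zfoot=.040):
    o=ori(psi); z=zfoot+.053
    manip.command_gripper(opening,40)
    manip.move_to([*xy,.20],o)
    manip.servo_line([*xy,z+.03],rate=.2); f0=favg()
    manip.servo_line([*xy,z],rate=.08)
    manip.command_gripper(.03,40); manip.hold(.15); w=manip.get_width()
    manip.servo_line([*xy,z+.03],rate=.08); manip.hold(.2); f1=favg()
    manip.servo_line([*xy,.20],rate=.2); f2=favg()
    print("pick",np.round(xy,4),"w",round(w,4),"dF",np.round(f1-f0,2),np.round(f2-f0,2),"t",manip.get_time())
    return -(f1-f0)[2]
E
python3 - <<'E'
from h import *
c=manip.camera("top")
t5=lambda p:(p[0]/5.5+225,p[1]/5.5+150)
print("wall top",ray(c,t5((5,165)),.2),ray(c,t5((75,470)),.2))
t=lambda p:(p[0]/1.5625,p[1]/1.5625)
print("lens",ray(c,t((562,309)),.1),"foot",ray(c,(380/7+238,80/7+163),.012),ray(c,(650/7+238,5/7+163),.012))
L=stage_lids(); print(np.round(L,4).tolist())
C=max(L,key=lambda q:q[0]); print("W",pick(C,rd(5)))
E
```

```text
wall top [ 0.58676154 -0.00772745  0.2       ] [ 0.39739221 -0.05420234  0.2       ]
lens [ 0.54039886 -0.48857045  0.1       ] foot [ 0.63895532 -0.24946528  0.012     ] [ 0.68228763 -0.39914137  0.012     ]
[[0.6032, -0.1917], [0.5816, -0.1111], [0.5355, -0.241], [0.4953, -0.1065]]
pick [ 0.6032 -0.1917] w 0.0527 dF [-0.26 -0.06 -1.2 ] [ 0.11 -0.46 -1.41] t 30.15
W 1.1989447805477669
```

It weighs about 0.12 kg, so it's empty and goes in the shallow tray, outer slot.

```bash
cat >> h.py <<'E'
def place(tr,k):
    xy=slot(tr,k); psi=TR[tr][1]+np.pi/2; o=ori(psi)
    manip.servo_line([*xy,.20],o,rate=.3); f0=favg(4)
    manip.servo_line([*xy,.075],rate=.2)
    manip.servo_line([*xy,.0565],rate=.05); manip.hold(.1); f1=favg(4)
    manip.command_gripper(.074,40); manip.hold(.2)
    manip.servo_line([*xy,.12],rate=.1); manip.servo_line([*xy,.22],rate=.3)
    print("place",tr,k,np.round(xy,4),"dF",np.round(f1-f0,2),"t",manip.get_time())
E
python3 - <<'E'
from h import *
place("shallow",1)
c=manip.camera("top"); print([(np.round((q[:2]+COR),4).tolist(),a) for q,a in lids(c,.096)])
L=stage_lids()
manip.move_to([.45,-.30,.30],ori(rd(-40)))
s=manip.camera("scene"); print([(np.round(q[:2],4).tolist(),a) for q,a in lids(s,.059)])
s2=manip.camera("top")
cv2.imwrite("pics/p1.png",np.hstack([cv2.resize(s["image"][150:250,230:360,::-1],None,fx=3.05,fy=4,interpolation=cv2.INTER_CUBIC),cv2.resize(c["image"][150:250,235:355,::-1],None,fx=3.3,fy=4,interpolation=cv2.INTER_CUBIC)]))
E
```

```text
place shallow 1 [ 0.613  -0.3924] dF [-1.04 -0.04  4.07] t 34.5
[([0.5816, -0.1111], np.int32(139)), ([0.589, -0.9894], np.int32(134)), ([0.5356, -0.2409], np.int32(146)), ([0.4953, -0.1065], np.int32(145))]
[([0.6277, -0.1046], np.int32(107)), ([0.6105, -0.3928], np.int32(112)), ([0.5797, -0.2419], np.int32(122)), ([0.5391, -0.1014], np.int32(132))]
```

View pics/p1.png

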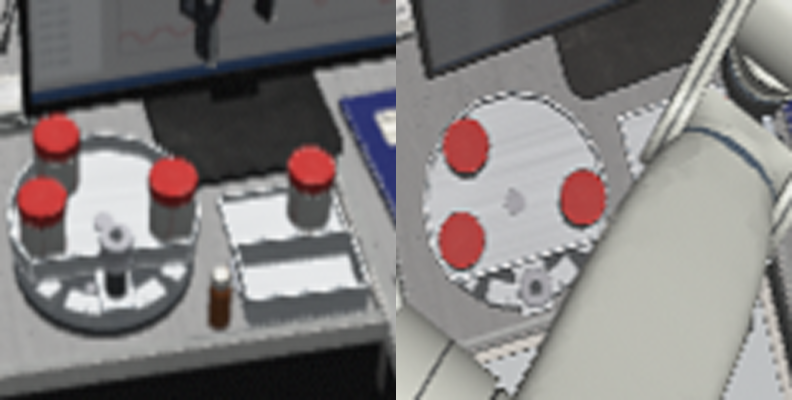

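The picture shows the first pot upright in the far (shallow) tray at px (312,185) and three pots left on the stage. I'll take the next two.

```bash
python3 - <<'E'
from h import *
cnt={"shallow":1,"deep":0}
def do(near,psi):
    L=stage_lids(); q=min(L,key=lambda l:np.linalg.norm(l-near)); print(len(L),np.round(q,4))
    if np.linalg.norm(q-near)>.012: print("moved!",np.round(L,4)); raise SystemExit
    w=pick(q,psi); tr="deep" if w>2.7 else "shallow"
    if not(.5<w<1.8 or 3.5<w<5.5) or cnt[tr]>1: print("odd",w); raise SystemExit
    place(tr,1-2*cnt[tr]); cnt[tr]+=1
do([.5356,-.2409],rd(-60))
do([.5816,-.1111],rd(20))
c=manip.camera("top"); print([(np.round((q[:2]+COR),4).tolist(),a) for q,a in lids(c,.096)])
manip.move_to([.45,-.25,.30],ori(rd(13)))
s=manip.camera("scene"); print([(np.round(q[:2],4).tolist(),a) for q,a in lids(s,.059)])
cv2.imwrite("pics/p2.png",np.hstack([cv2.resize(s["image"][150:250,230:360,::-1],None,fx=3.05,fy=4,interpolation=cv2.INTER_CUBIC),cv2.resize(c["image"][150:250,235:355,::-1],None,fx=3.3,fy=4,interpolation=cv2.INTER_CUBIC)]))
E
```

```text
3 [ 0.5352 -0.2407]
pick [ 0.5352 -0.2407] w 0.0525 dF [-0.51  0.19 -4.47] [-0.53  0.01 -4.61] t 40.2833
place deep 1 [ 0.5227 -0.4114] dF [-0.87 -0.08  3.85] t 45.2167
2 [ 0.5799 -0.1094]
pick [ 0.5799 -0.1094] w 0.0525 dF [ 0.2  -0.31 -1.39] [ 0.03 -0.19 -1.72] t 50.45
place shallow -1 [ 0.597  -0.3326] dF [-0.17  0.17  3.66] t 54.8833
[([0.589, -0.9894], np.int32(134)), ([0.4944, -0.1308], np.int32(142))]
[([0.6105, -0.3928], np.int32(112)), ([0.5943, -0.3336], np.int32(116)), ([0.5343, -0.1254], np.int32(114)), ([0.5201, -0.4135], np.int32(127))]
```

View pics/p2.png

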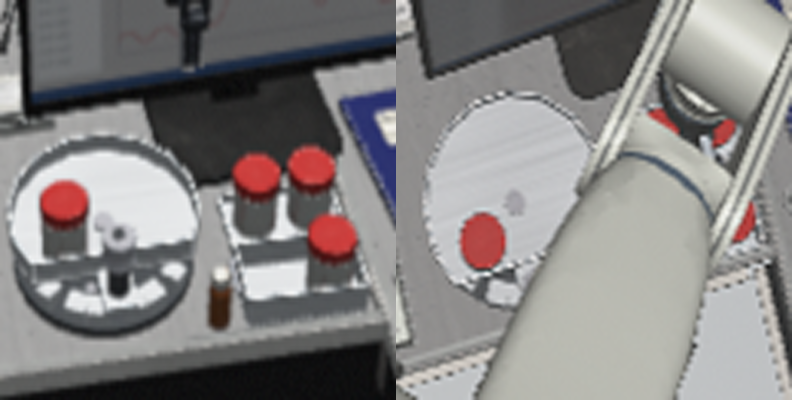

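The last pot was knocked about 25 mm aside, but it still stands upright on the pan at px (63,215). I'll take it from where it is now, with the fingers clear of the ring.

```bash
python3 - <<'E'
from h import *
L=stage_lids(); print(np.round(L,4)); q=L[0]
assert len(L)==1
w=pick(q,rd(-15)); print(w)
tr="deep" if w>2.7 else "shallow"
assert tr=="deep"
place(tr,-1)
manip.move_to([.40,-.13,.32],ori(rd(-76)))
for i in range(2):
  s=manip.camera("scene" if i else "top"); print([(np.round(q[:2]+(0 if i else COR),4).tolist(),a) for q,a in lids(s,.059)])
  cv2.imwrite(f"pics/p3{i}.png",cv2.resize(s["image"][150:250,230:360,::-1],None,fx=3.05,fy=4,interpolation=cv2.INTER_CUBIC))
cv2.imwrite("pics/p3.png",np.hstack([cv2.imread(f"pics/p3{i}.png") for i in(0,1)]))
E
```

```text
[[ 0.4945 -0.1306]]
pick [ 0.4945 -0.1306] w 0.0529 dF [ 0.19  0.46 -4.8 ] [ 0.16  0.47 -5.15] t 60.5417
4.800313664079296
place deep -1 [ 0.5103 -0.3506] dF [-0.27 -0.03  5.13] t 64.9583
[([0.6149, -0.3917], np.int32(143)), ([0.598, -0.3307], np.int32(141)), ([0.5942, -1.009], np.int32(134)), ([0.5245, -0.4125], np.int32(145)), ([0.5118, -0.3502], np.int32(139))]
[([0.6103, -0.393], np.int32(112)), ([0.5936, -0.3338], np.int32(112)), ([0.5204, -0.4134], np.int32(125)), ([0.507, -0.3512], np.int32(127))]
```

View pics/p3.png

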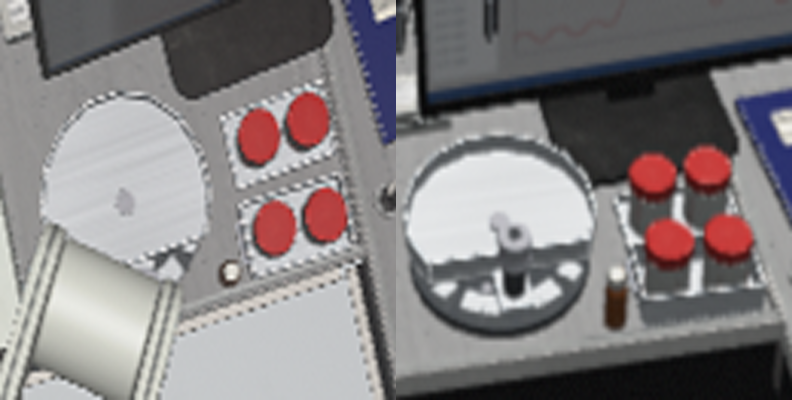

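All four pots stand upright, two in each tray. Next I'll pull the ring again and turn the empty stage to the last notch.

```bash
python3 - <<'E'
from h import *
c=manip.camera("top"); print("vial",ray(c,(230/3.05+230,272/4+150),.052))
psi=rd(-116)+.7; t=np.array([np.cos(psi),np.sin(psi),0]); p=np.array([.4525,-.188,.0865])+.001*t
manip.command_gripper(.065,20)
manip.move_to([p[0],p[1],.16],ori(psi)); manip.servo_line(p,rate=.08)
f0=manip.get_contact_force()
manip.command_gripper(.01,30); manip.hold(.2); print(manip.get_contact_force()-f0,manip.get_width())
manip.command_gripper(.01,70); manip.hold(.2)
manip.servo_line(p+[0,0,.0155],rate=.03); manip.hold(.2); print("up",manip.get_contact_force()-f0,manip.get_position())
v,psi=turn(.7,1.40,p,psi,p[2]+.0155)
manip.hold(.2);print("turned",manip.get_contact_force()-f0,manip.get_position())
for dz in(.011,.006,0):
    manip.servo_line([*v,p[2]+dz],rate=.03); manip.hold(.2); print(dz,manip.get_contact_force()-f0)
manip.command_gripper(.01,30)
t=np.array([np.cos(psi),np.sin(psi),0]); p=np.array([*v,p[2]])
for d in(.002,.004,.006,.004,0,-.002,-.004,-.006,0):
    manip.servo_line(p+t*d,rate=.03); manip.hold(.15)
    print(d,round((manip.get_contact_force()-f0)@t,2),np.round((manip.get_position()-p)@t,4))
print(np.degrees(psi),p,manip.get_time())
E
```

```text
vial [ 0.46812049 -0.29540136  0.052     ]
[-0.03873054 -0.95084712  6.48329044] 0.034242778965648854
up [ 4.7079889  -2.44140596 -8.77478955] [ 0.45304804 -0.18907021  0.10188979]
turned [ 6.20498714  1.4533304  -8.69433231] [ 0.48616043 -0.23624008  0.10166154]
0.011 [ 5.77478397  2.39984387 -7.30464078]
0.006 [ 4.91579159  1.69703894 -5.98608161]
0 [3.00684115 3.54017431 5.48012232]
0.002 -4.49 0.0007
0.004 -8.77 0.0014
0.006 -13.86 0.0021
0.004 -8.89 0.0012
0 -1.04 0.0
-0.002 3.9 -0.0006
-0.004 8.64 -0.0013
-0.006 13.05 -0.002
0 -0.24 0.0002
-35.78590868168477 [ 0.486182  -0.2370347  0.0865   ] 79.8333
```

```bash
python3 - <<'E'
from h import *
psi=rd(-116)+1.4; t=np.array([np.cos(psi),np.sin(psi),0]); p=np.array([.4862,-.237,.0875])
manip.command_gripper(.06,20); manip.hold(.3); f0=manip.get_contact_force(); print(f0)
manip.command_gripper(.01,20); manip.hold(.2); print(manip.get_contact_force()-f0,manip.get_width())
for d in(.002,.004,.006,0,-.002,-.004,-.006,0):
    manip.servo_line(p+t*d,rate=.03); manip.hold(.15)
    print(d,round((manip.get_contact_force()-f0)@t,2),np.round((manip.get_position()-p)@t,4),round((manip.get_contact_force()-f0)[2],2))
manip.command_gripper(.06,20); manip.hold(.2); print(manip.get_contact_force())
manip.servo_line([p[0],p[1],.2],rate=.12)
manip.move_to([.30,-.45,.32],ori(psi)); 
a=[]
for n in("top","scene"):
  s=manip.camera(n); print([np.round(q[:2]+(COR if n=="top" else 0),4).tolist() for q,_ in lids(s,.059)])
  a.append(cv2.resize(s["image"][150:250,230:360,::-1],None,fx=3.05,fy=4,interpolation=cv2.INTER_CUBIC))
cv2.imwrite("pics/p4.png",np.hstack(a)); print(manip.get_time())
E
```

```text
[ 0.94485014  0.09033896 -0.12068084]
[-1.31372782 -1.07916965  2.67158538] 0.0346216808530772
0.002 -5.8 0.0008 -5.65
0.004 -7.41 0.0024 -5.03
0.006 -12.47 0.0026 -0.25
0 1.82 0.001 -4.17
-0.002 3.62 -0.0009 -4.25
-0.004 3.52 -0.0028 -5.0
-0.006 7.92 -0.0032 -6.7
0 -3.68 -0.0012 -4.38
[-0.4889758   0.46194562 -0.50376843]
[[0.6149, -0.3917], [0.598, -0.3307], [0.5942, -1.009], [0.5245, -0.4127], [0.5118, -0.3502]]
[[0.6105, -0.3929], [0.5948, -0.3336], [0.5199, -0.4136], [0.5068, -0.351]]
87.375
```

View pics/p4.png

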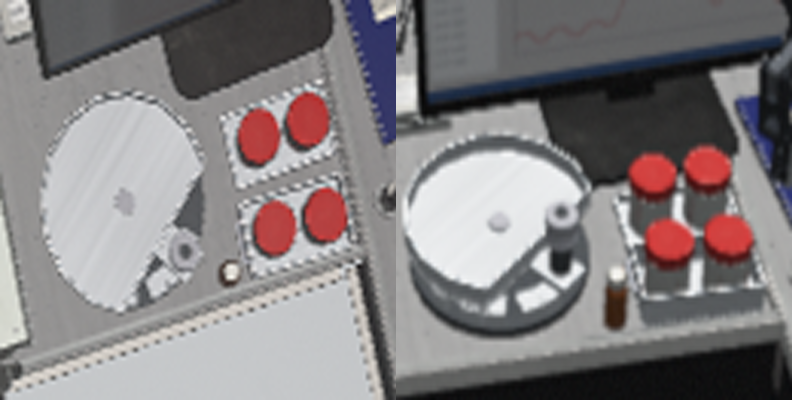

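The stage is locked in the third notch, with stops at about ±2.5 mm and about 4 N of spring force. The ring is down, the pots are sorted and upright, and the vial hasn't moved. I'm handing it in.

```bash
python3 -c "
from h import *
print(manip.get_contact_force(),manip.sign_off())"
```

```text
the job is handed in; nothing more can be done
[ 0.14362187 -0.33936102 -0.30379365] None
```

The job is done and handed in at about 87 s of the 210 s allowed: the two filled pots stand upright in the deep tray and the two empty ones in the shallow tray, and the empty stage is locked in the third notch.

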